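# Start a leaning lag screw square with a socket driver

### The arm

A 7-joint arm with a two-finger parallel gripper is mounted at the origin on the work surface. World frame = base frame: x ahead of the robot, y to its left, z up, the work surface at z = 0. Lengths are in m, angles in rad, forces in N, time in s.
With the tool pointing down it reaches from about 0.35 to 0.9 m from the base axis. Payload 8.1 kg.
Tool frame: the origin (TCP) lies at the very end of the fingers, on their centre line; the grasp point (between the pads) lies 19 mm behind it (arm.tcp_to_grasp is the z of the grasp point in the tool frame, in m); z points along the fingers, y is the line along which they close (so a half turn about z gives the same grasp; the last joint's range is limited). The gripper opens to 92 mm and grips with 3 to 60 N. Pads are 19 mm wide; open, the fingers measure 130 mm over their backs; the gripper's body (75 mm by 190 mm) begins 47 mm behind the grasp point.
Start: joints at [1.047, 0.434, 0.025, 1.573, -0.012, 1.134, -0.075], TCP at [0.255, -0.571, 0.227] pointing down, gripper open.
Joint ranges: [-2.62, 2.62], [-0.44, 2.09], [-1.27, 1.32], [0.08, 2.57], [-1.32, 4.46], [0.12, 2], [-2.74, 2.74]. Speed limits (rad/s): [2.22, 2.22, 3.01, 3.01, 3.14, 3.14, 3.14].

### API

Orientations are given as a rotation vector (axis times angle).
In Python, from cell import readout, vision, sign_off, arm gives the robot as it stands. The module is installed in compiled form; this text tells all that it offers.
- The arm moves only by the shell command python3 -m creep 'ROWS' [FORCE]. ROWS is JSON, a list of rows, each a list of 5 numbers: the shift along the tool's x, y, z in units of 4 cm (1.0 is 4 cm), then the turn about the tool's z in units of 4 degrees (1.0 is 4 degrees), then the opening, from 0 (shut) to 1 (fully open). A call has 1 to 12 rows; each row shifts and turns the commanded pose from where the row before left it, along the tool's axes as they then stand; what a row does not reach is not made up. A row lasts 1/8 s, in which the tool goes at most 62.5 mm and 10.7 degrees, less where a joint would pass 70% of its speed; a pose out of reach is approached as far as the arm can. A call with a number of a shift or a turn outside -1 to 1 is refused whole. A call with a gripper value outside its range is refused whole. The fingers move at their own pace and stop on an object; FORCE is the grip in N (left out, the last holds). Time passes only in rows, so rows that do not move let the fingers close. It gives the time, the measured TCP pose, the force, the opening and the grip force at its end, in the units of the state.
- readout.observe(): the state, without advancing time (a new reading comes with each control period).
- vision.get_image(name): name is "scene" or "top"; returns a dict with "pixels" (420x560x3 uint8, blue, green, red), "z_map" (420x560 float32, m along the optical axis (not along the pixel's ray), 0 where there is no reading), "camera_matrix" (3x3 intrinsics, pixels), "k1" (the pictures are not rectified: a ray, as slopes to the right and down, at radius r is drawn at 1 + k1 r^2 times it, then the intrinsics apply), "position" and "rotation" of the camera in the world. Camera axes: x right, y up, looking along -z (the intrinsics and any distortion apply to the point x, -y, -z); pixel columns grow to the right and rows downward; lengths in m; the calibration is good to about 2 mm. A picture is of the moment at which its call begins.
- sign_off(): hands the job in; it is judged then, once.
The state is a dict: "clock": time; "joints": joint angles; "dq": joint speeds; "joint_efforts": joint torques, N m; "position": TCP position; "ee_rot": TCP orientation; "force": force on the tool from outside, world axes, zero at the start; "ft_torque": the same for the moment, N m; "width": opening from 0.0 (shut) to 1.0 (fully open); "gripper_force": force on a finger pad.
Only numpy, scipy, OpenCV 4.12 (cv2) and the standard library are available. Lean on these libraries where they do the work, as an engineer would, in place of code of your own. Each camera call takes 0.05 s, during which the arm holds its last target. There are 200 camera calls.

### The job

The lag screw in the middle of the steel rail is leaning in its pilot hole. Put the socket driver over its square head, bring the screw upright before you turn it, then start it with three quarters of a turn clockwise, keeping it square; leave the driver standing fully down on the screw head and let go. Do not knock the jar, carton or hammer about.

Things in the scene. Friction and masses are not known exactly. Their poses are not given: they have to be found in the camera images.
- driver: Loose socket driver, 152 mm tall, about 0.35 kg, standing upright on its mouth on the bench. Origin: centre of the mouth's rim (its underside); z runs up its axis. Dark steel flared mouth, heights 0 to 10 mm: inside about 44 mm across at the rim, 39 mm at the top of the flare, outside 54 mm. Then the square socket, a 20 mm round shank (48 to 82 mm) and the black grip (82 to 152 mm).
- driver_grip (a point): Centre of the driver's black square grip, 117 mm above its origin. The grip is 34 x 34 mm and 70 mm tall, flats square to the driver's x and y axes.
- socket_floor (a point): Centre of the floor of the driver's square cavity, 38 mm above its origin; rests on the screw head when fully down. The cavity is 28 mm wide and 28 mm deep (above the flared mouth), flats square to the driver's x and y axes; outside 44 mm square. 1 mm play on each side of the screw head, so the driver can lean about 4 degrees on it.
- screw_head (a point): Centre of the top of the lag screw's head; z along the screw's axis, away from the hole. Steel square head 26 x 26 mm, 26 mm high, on a 16 mm shank; top 71 mm from the hole's mouth before turning. x and y here do NOT follow the head's faces: how the square is turned must be seen or felt (rest the driver on it, turn it gently back until it drops over).
- pilot (a point): Centre of the mouth of the pilot hole, on top of the steel rail, 50 mm above the bench; fixed, z straight up, x and y across and along the bearer. The screw pivots here: it leans 9 to 17 degrees at the start, with light friction (0.12 N m: about 1 N sideways at the driver's grip tilts it), and stays where it is left.
- screw_feed (a joint): How far the lag screw has gone in, in m: 0 at the start, 0.008 per full clockwise turn (seen from above), so 0.006 at three quarters of a turn; at most 0.016. Turning it takes about 0.2 N m; it cannot be turned back (anticlockwise) beyond its start.
- bearer: Fixed timber bearer 120 x 260 mm, 45 mm high, with a 70 x 220 mm steel rail 5 mm thick on top; origin at the centre of its underside, x across, y along it. Two driven square-head screws 15 mm high stand on the rail 85 mm either side of the leaning one.
- jar: Bystander: white jar with black lid, 64 mm across, 90 mm high, upright; origin at the centre of its underside.
- carton: Bystander: cardboard carton 110 x 80 x 55 mm; origin at the centre of its underside.
- hammer: Bystander: hammer lying on the bench, about 260 mm long; origin under its middle, x along it towards its head.
Mind the look-alikes: they are no part of the job. There is more than one size of the driver; the job needs the largest.

How it is judged:
On the way, in this order (a step that is already met when the one before it is completed fails the run):
1. the driver is fully down over the screw head and the screw stands upright, not yet turned (z of socket_floor in the frame of screw_head below 0.006 m and horizontal distance between socket_floor and screw_head below 0.008 m and angle between screw_head's own z axis and vertical below 0.1 rad and value of joint screw_feed below 0.0008 m), for 0.2 s.
2. the screw has been turned in three quarters of a turn (value of joint screw_feed above 0.0054 m and angle between screw_head's own z axis and vertical below 0.1 rad), for 0.1 s.
At the end, for the whole second after the job is handed in: The screw has gone in at least 5.4 mm (about 0.68 turn; three quarters is 6 mm), leans less than 0.1 rad (5.7 degrees), and the driver stands still on its head: socket floor within 6 mm of the head's top and 8 mm of its centre, driver within 0.2 rad of upright (all of step 2 and z of socket_floor in the frame of screw_head below 0.006 m and horizontal distance between socket_floor and screw_head below 0.008 m and linear speed of driver below 0.02 m/s and angle between driver's own z axis and vertical below 0.2 rad); the robot touches nothing.
It fails at once if the screw is turned more than about an eighth of a turn while it leans more than 0.13 rad (7.5 degrees) (value of joint screw_feed above 0.001 m and angle between screw_head's own z axis and vertical above 0.13 rad).
It fails at once if the jar is knocked more than 40 mm (distance of jar from where it was at the start of the episode above 0.04 m).
It fails at once if the carton is knocked more than 40 mm (distance of carton from where it was at the start of the episode above 0.04 m).
It fails at once if the hammer is knocked more than 40 mm (distance of hammer from where it was at the start of the episode above 0.04 m).
It also fails if it takes over 72 s, if anything falls off the work surface, if the arm or the gripper's body presses on something with over 40 N, if the wrist force passes 120 N, or if a joint passes its speed limit or range.

## Working session

There is one attempt and no reset: what is moved stays moved. The work goes in short steps, Python scripts to look and compute and a shell command to move; the robot and the scene stay as the last step left them, time stands still between calls to the robot, and variables do not carry over. Pictures are saved under pics/ and viewed, at most 10 in all, crops included, and the job is handed in when it is done.

```bash
mkdir -p pics
cat > h.py <<'E'
import numpy as np,cv2
from cell import readout,vision
from scipy.spatial.transform import Rotation as R
def grab(n):
    d=vision.get_image(n); np.savez('pics/%s.npz'%n,**d); return d
def load(n): return dict(np.load('pics/%s.npz'%n))
def cloud(d):
    K=d['camera_matrix'];H,W=d['z_map'].shape;k=float(d['k1'])
    v,u=np.mgrid[:H,:W]
    p=cv2.undistortPoints(np.stack([u,v],-1).reshape(-1,1,2).astype(float),K,np.array([k,0,0,0.]),None,None).reshape(H,W,2)
    z=d['z_map']
    c=np.stack([p[...,0]*z,-p[...,1]*z,-z],-1)
    Rm=np.array(d['rotation']); 
    Rm=Rm if Rm.shape==(3,3) else R.from_rotvec(Rm).as_matrix()
    P=c@Rm.T+d['position']; P[z==0]=np.nan
    return P
def project(d,P):
    Rm=d['rotation']; Rm=Rm if Rm.shape==(3,3) else R.from_rotvec(Rm).as_matrix()
    c=(np.atleast_2d(P)-d['position'])@Rm; s=np.stack([c[:,0]/-c[:,2],-c[:,1]/-c[:,2]],1)
    s*=1+float(d['k1'])*(s**2).sum(1,keepdims=True); K=d['camera_matrix']
    return s@K[:2,:2].T+K[:2,2]
def ray(d,u,v):
    K=d['camera_matrix'];p=cv2.undistortPoints(np.array([[[u,v]]],float),K,np.array([float(d['k1']),0,0,0]))[0,0]
    Rm=d['rotation']; return d['position'],Rm@np.array([p[0],-p[1],-1])
def at_z(d,u,v,z):
    o,r=ray(d,u,v); return o+r*(z-o[2])/r[2]
E
python3 - <<'E'
from h import *
for n in('scene','top'):
    d=grab(n); print(n,d['position'],d['rotation'],d['camera_matrix'],d['k1']); cv2.imwrite('pics/%s1.png'%n,cv2.resize(d['pixels'],(800,600),interpolation=cv2.INTER_CUBIC))
s=readout.observe();print(s)
E
```

```text
scene [ 1.29729938 -0.01569193  0.76065407] [0.60350123 0.65010665 1.59122462] [[383.81815465   0.         279.13165474]
 [  0.         383.81815465 209.75944817]
 [  0.           0.           1.        ]] 0.008663668624878926
top [ 0.39964857 -0.07846623  1.16168221] [ 0.16224666 -0.17395562 -1.60924666] [[466.61356884   0.         283.61406495]
 [  0.         466.61356884 205.88327315]
 [  0.           0.           1.        ]] -0.06438402249649625
{'clock': 0.1, 'joints': array([ 1.04742686,  0.43514227,  0.02498823,  1.5739692 , -0.01161963,
        1.13399723, -0.07511296]), 'dq': array([-0.00059186, -0.00148826,  0.00027893, -0.00386272, -0.00089789,
       -0.00029301, -0.00050801]), 'joint_efforts': array([ 3.78047014e-03, -6.69120526e+01,  9.88382176e-01, -3.15140820e+01,
       -6.04379503e-02,  3.75243556e-02, -1.01578905e-06]), 'position': array([ 0.25506159, -0.57010581,  0.22604474]), 'ee_rot': array([-3.07107315e+00, -6.55645053e-01,  6.22220439e-04]), 'force': array([-0.44829688,  0.32549925, -0.27382891]), 'ft_torque': array([-0.025515  ,  0.01739999,  0.02508795]), 'gripper_force': 0.0, 'width': 0.9987678123377612}
```

View pics/scene1.png

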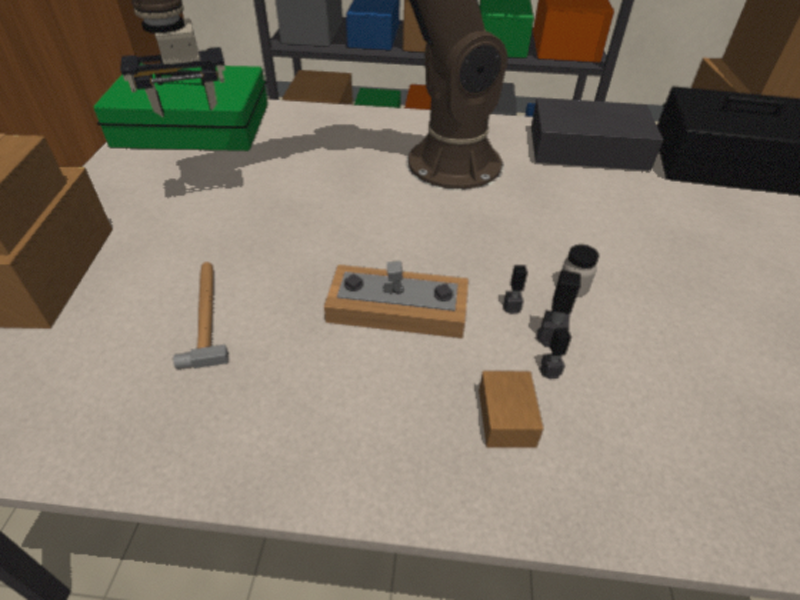

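View pics/top1.png

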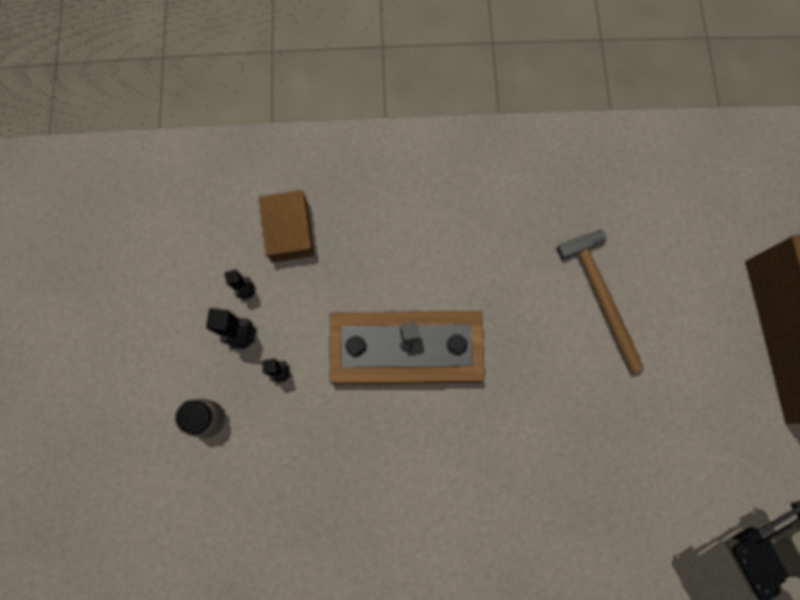

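Scene: the tall driver's grip top is at about (222,320) in the top picture, with small drivers at (237,280) and (273,367). The jar is at (195,418), the carton at (286,225), and the leaning screw head at (410,333). Next I measure these and crop the details.

```bash
sed -i "s/Rm=d\['rotation'\]; return d/Rm=R.from_rotvec(d['rotation']).as_matrix(); return d/" h.py
python3 - <<'E'
from h import *
d=load('top');P=cloud(d)
e=load('scene');Q=cloud(e)
def box(p,m): 
    r=cv2.minAreaRect((p[m][:,:2]*1000).astype(np.float32)); return np.round(r[0],1),np.round(r[1],1),round(r[2],1),m.sum(),p[m].mean(0).round(4)
def reg(p,x,y,z): return (p[...,0]>x[0])&(p[...,0]<x[1])&(p[...,1]>y[0])&(p[...,1]<y[1])&(p[...,2]>z[0])&(p[...,2]<z[1])
for n,u,v in [('drv',222,320),('jar',195,418),('s1',237,280),('s2',273,367),('carton',286,225),('screw',410,333),('scrL',356,346),('scrR',457,344),('hammer',582,244)]:
    print(n,P[int(v*.7),int(u*.7)].round(4))
c=P[224,155]
for nm,p in(('top',P),('scene',Q)):
    print(nm,'grip top',box(p,reg(p,(c[0]-.04,c[0]+.04),(c[1]-.04,c[1]+.04),(.146,.16))))
    b=P[int(333*.7),int(410*.7)]
    m=reg(p,(b[0]-.06,b[0]+.05),(b[1]-.05,b[1]+.05),(.075,.14)); print('screw head',box(p,m))
    m=reg(p,(b[0]-.2,b[0]+.2),(b[1]-.2,b[1]+.2),(.04,.056)); print('rail/bearer',box(p,m))
a=[cv2.resize(d['pixels'][215:260,260:315],None,fx=7,fy=7,interpolation=cv2.INTER_CUBIC),cv2.resize(e['pixels'][175:220,250:305],None,fx=7,fy=7,interpolation=cv2.INTER_CUBIC),
cv2.resize(d['pixels'][205:250,135:190],None,fx=7,fy=7,interpolation=cv2.INTER_CUBIC),cv2.resize(e['pixels'][185:230,365:420],None,fx=7,fy=7,interpolation=cv2.INTER_CUBIC)]
im=np.vstack([np.hstack(a[:2]),np.hstack(a[2:])])[:600]
im=cv2.convertScaleAbs(im,alpha=1.8)
cv2.imwrite('pics/crop1.png',cv2.resize(im,(728,600)));print(im.shape)
E
```

```text
drv [0.5893 0.1939 0.153 ]
jar [0.4456 0.253  0.0905]
s1 [0.6641 0.1846 0.1033]
s2 [0.5214 0.1247 0.1003]
carton [0.773  0.1104 0.0526]
screw [nan nan nan]
scrL [ 0.5526 -0.0063  0.0655]
scrR [ 0.5499 -0.172   0.0654]
hammer [ 0.7253 -0.4119  0.0218]
top grip top (array([592.9, 201. ]), array([35.6, 34.4]), 81.4, np.int64(241), array([0.5922, 0.2005, 0.1511]))
screw head (array([0., 0.]), array([0., 0.]), 0.0, np.int64(0), array([nan, nan, nan]))
rail/bearer (array([0., 0.]), array([0., 0.]), 0.0, np.int64(0), array([nan, nan, nan]))
scene grip top (array([595.5, 201.6]), array([33.1, 35.4]), 83.8, np.int64(151), array([0.5973, 0.2011, 0.1504]))
screw head (array([0., 0.]), array([0., 0.]), 0.0, np.int64(0), array([nan, nan, nan]))
rail/bearer (array([0., 0.]), array([0., 0.]), 0.0, np.int64(0), array([nan, nan, nan]))
(600, 770, 3)<stdin>:5: RuntimeWarning: Mean of empty slice.
  ret = um.true_divide(
```

View pics/crop1.png

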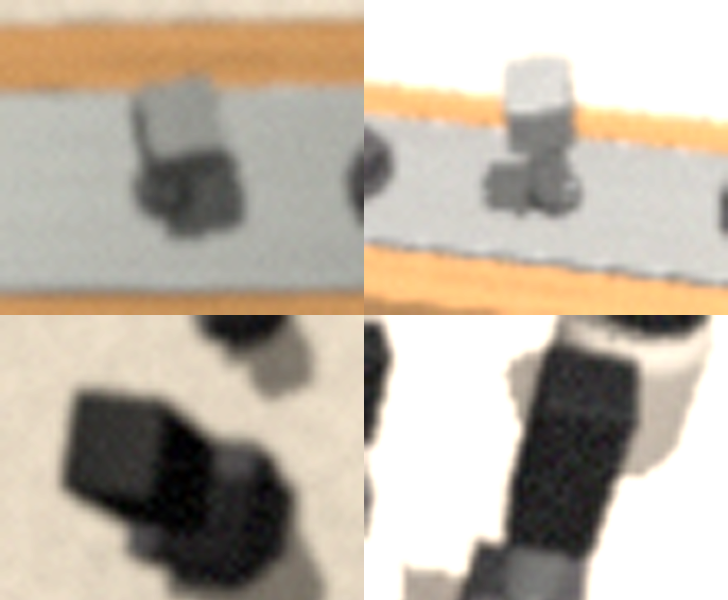

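The crops show the screw head's top face centred at about top px (286.8,232.3) and scene px (276.6,187.1). It leans towards +x and its square is turned by roughly 12° in the image. The driver's grip flats are turned about -7°. Now I triangulate.

Run:
```python
from h import *
from scipy.optimize import least_squares
d=load('top');P=cloud(d);e=load('scene');Q=cloud(e)
def fixproj(d,X):
    dd=dict(d); dd['rotation']=R.from_rotvec(d['rotation']).as_matrix(); return project(dd,X)
m=lambda p:(np.abs(p[...,0]-.551)<.1)&(np.abs(p[...,1]+.089)<.18)
for n,p in(('t',P),('s',Q)):
    k=m(p)&(p[...,2]>.035)&(p[...,2]<.058); r=cv2.minAreaRect((p[k][:,:2]*1000).astype(np.float32));print(n,'bearer',r,k.sum())
    k=m(p)&(p[...,2]>.08); print('head',k.sum(),p[k].mean(0) if k.any() else '')
    h=p[k]; 
    if len(h): print(h[:,2].max(), cv2.minAreaRect((h[:,:2]*1000).astype(np.float32)))
# triangulate
f=lambda X:np.r_[fixproj(d,X)[0]-[286.8,232.3],fixproj(e,X)[0]-[276.6,187.1]]
s=least_squares(f,[.58,-.09,.118]);print(s.x,s.fun)
# full fit of square: pilot (x,y), tilt vec, yaw from corners in top
tc=np.array([(135,95),(205,75),(220,150),(150,163)])/[6.62,7]+[260,215]
sc=(np.array([(510,60),(568,58),(573,105),(507,112)])-[364,0])/[6.62,7]+[250,175]
def model(q):
    px,py,tx,ty,yaw=q; Rm=R.from_rotvec([tx,ty,0])*R.from_euler('z',yaw)
    C=np.array([[-13,-13],[-13,13],[13,13],[13,-13]])/1000
    return Rm.apply(np.c_[C,np.full(4,.071)])+[px,py,.05]
def res(q):
    M=model(q);out=[]
    for dd,ob in((d,tc),(e,sc)):
        pr=fixproj(dd,M)
        D=np.linalg.norm(pr[:,None]-ob[None],axis=2)
        from scipy.optimize import linear_sum_assignment as L
        i,j=L(D); out.append((pr[i]-ob[j]).ravel())
    return np.r_[np.concatenate(out),(q[:2]-[.551,-.089])/.002]
best=min((least_squares(res,[.551,-.089,0,.2,y]) for y in np.radians([-40,-20,0,20,40])),key=lambda s:s.cost)
q=best.x;print('fit',q[:2],np.degrees(q[2:]),best.cost,best.fun.round(1)); print('headctr',model(q).mean(0))
print('rail ctr screws', [at_z(d,u*.7,v*.7,.065) for u,v in((356,346),(457,344))])
```

```text
t bearer ((552.7029418945312, -89.06332397460938), (260.7774963378906, 120.80977630615234), 88.36194610595703) 4900
head 176 [ 0.56325767 -0.09456045  0.11557963]
0.1261153527563934 ((564.5147094726562, -94.62345886230469), (29.412965774536133, 28.49650764465332), 10.225458145141602)
s bearer ((555.57861328125, -89.47395324707031), (260.15374755859375, 125.06474304199219), 88.31660461425781) 2900
head 151 [ 0.57274937 -0.09415353  0.11080524]
0.12408928036821565 ((568.9000854492188, -95.12915802001953), (28.62438201904297, 25.696325302124023), 6.981529235839844)
[ 0.56450662 -0.09515984  0.11131705] [-0.34087418  0.04481051 -0.38542588 -0.01999978]
fit [ 0.54926124 -0.08826335] [  5.6333248   13.81988989 -81.14707239] 10.34526696573706 [-0.6 -1.  -0.7 -1.8 -0.2 -0.7  0.1 -1.   0.1 -2.6 -0.  -1.  -0.3 -0.9
 -1.2 -1.8 -0.9  0.4]
headctr [ 0.56619363 -0.0951654   0.11860507]
rail ctr screws [array([ 0.55216726, -0.00672718,  0.065     ]), array([ 0.54795889, -0.17408051,  0.065     ])]
```

```bash
python3 -m creep '[[0,0,0,-1,1],[0,0,0,-1,1],[0,0,0,-1,1],[0,0,0,-1,1],[0,0,0,-1,1],[0,0,0,-1,1],[0,0,0,-1,1],[0,0,0,-1,1],[0,0,0,-1,1],[0,0,0,-1,1],[0,0,0,-1,1],[0,0,0,-1,1]]' 
python3 -c "
from h import *
s=readout.observe();print(s['joints'],R.from_rotvec(s['ee_rot']).as_matrix().round(3))"
```

```text
clock: 1.6
position: [0.2551, -0.5702, 0.2262]
ee_rot: [-2.537, -1.851, -0.0]
force: [-0.6, -0.0, -0.3]
width: 1.001
gripper_force: 0.0
[ 1.17524993  0.44409217 -0.16168179  1.56164521  0.07605556  1.14296954
  0.68726275] [[ 0.305  0.952 -0.   ]
 [ 0.952 -0.305  0.001]
 [ 0.001 -0.001 -1.   ]]
```

```bash
python3 -m creep '[[0,0,0,-1,1],[0,0,0,-1,1],[0,0,0,-1,1],[0,0,0,-1,1],[0,0,0,-1,1],[0,0,0,-1,1],[0,0,0,-1,1],[0,0,0,-1,1],[0,0,0,-1,1],[0,0,0,-1,1],[0,0,0,-1,1],[0,0,0,-1,1]]' >/dev/null
python3 -m creep '[[0,0,0,-1,1],[0,0,0,-1,1],[0,0,0,-1,1],[0,0,0,-1,1],[0,0,0,-1,1],[0,0,0,-1,1],[0,0,0,-1,1],[0,0,0,-1,1],[0,0,0,-1,1],[0,0,0,-1,1],[0,0,0,-1,1],[0,0,0,-1,1]]'
cat > st.py <<'E'
import sys
from h import *
# target world xyz -> tool-axis units ; yaw
s=readout.observe(); M=R.from_rotvec(s['ee_rot']).as_matrix()
print('t',s['clock'],'pos',s['position'].round(4),'yaw',np.degrees(np.arctan2(M[1,0],M[0,0])).round(2),'tz',M[:,2].round(3),'j',s['joints'].round(2),'F',s['force'].round(1),'T',s['ft_torque'].round(2),'w',round(s['width'],3),round(s['gripper_force'],1))
if len(sys.argv)>3:
    g=np.array([float(a) for a in sys.argv[1:4]]); print('units',(M.T@(g-s['position'])/.04).round(3))
E
python3 st.py .594 .201 .226
```

```text
clock: 4.6
position: [0.255, -0.5703, 0.2262]
ee_rot: [-0.322, -3.125, -0.001]
force: [0.8, -1.2, 0.4]
width: 0.996
gripper_force: 0.0
t 4.6 pos [ 0.255  -0.5703  0.2262] yaw 168.23 tz [-0.     0.001 -1.   ] j [ 1.42  0.49 -0.54  1.54  0.27  1.18  2.2 ] F [ 0.8 -1.2  0.4] T [ 0.09 -0.12 -0.  ] w 0.996 0.0
units [-4.3640e+00  2.0605e+01  1.8000e-02]
```

```bash
python3 -m creep '[[-0.2,1,0,0,1],[-0.2,1,0,0,1],[-0.2,1,0,0,1],[-0.2,1,0,0,1],[-0.2,1,0,0,1],[-0.2,1,0,0,1],[-0.2,1,0,0,1],[-0.2,1,0,0,1],[-0.2,1,0,0,1],[-0.2,1,0,0,1],[-0.2,1,0,0,1],[-0.2,1,0,0,1]]' >/dev/null
python3 -m creep '[[-0.2,1,0,0,1],[-0.2,1,0,0,1],[-0.2,1,0,0,1],[-0.2,1,0,0,1],[-0.2,1,0,0,1],[-0.2,1,0,0,1],[-0.2,1,0,0,1],[-0.2,1,0,0,1],[-0.2,0.6,0,0,1],[0,0,0,-0.6,1],[0,0,0,-0.5,1],[0,0,0,0,1]]' >/dev/null
python3 st.py .594 .201 .106
python3 - <<'E'
from h import *
for n in('scene','top'):
    d=grab(n)
a=load('top')['pixels'][150:320,90:290]; b=load('scene')['pixels'][120:290,300:500]
cv2.imwrite('pics/pre.png',cv2.convertScaleAbs(cv2.resize(np.hstack([a,b]),(800,340),interpolation=cv2.INTER_CUBIC),alpha=1.6))
E
```

```text
t 7.6 pos [0.5894 0.1998 0.2266] yaw 172.46 tz [-0.    -0.001 -1.   ] j [ 0.09  0.55 -0.78  1.53  0.4   1.23  0.69] F [ 0.2 -0.9 -1.2] T [ 0.09 -0.14 -0.03] w 1.002 0.0
units [-0.11   0.047  3.015]
```

View pics/pre.png

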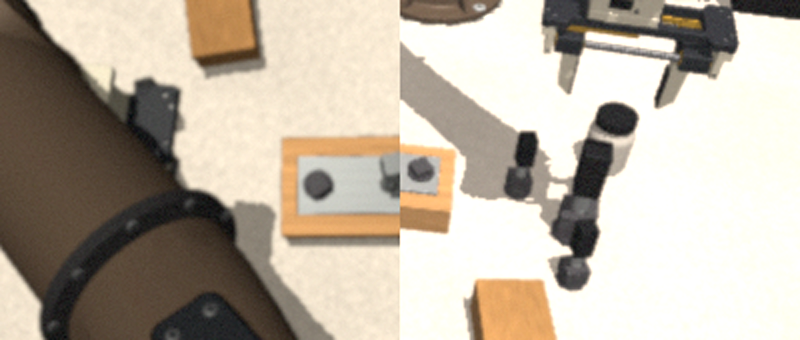

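The fingers straddle the big driver's line, and nothing has been disturbed. I lower and grip.

```bash
python3 -m creep '[[-0.11,0.05,0.5,0,1],[0,0,0.5,0,1],[0,0,0.5,0,1],[0,0,0.5,0,1],[0,0,0.5,0,1],[0,0,0.45,0,1],[0,0,0,0,1],[0,0,0,0,1]]' >/dev/null; python3 st.py .594 .201 .106
python3 -m creep '[[0,0,0,0,0.2],[0,0,0,0,0.2],[0,0,0,0,0.2],[0,0,0,0,0.2],[0,0,0,0,0.2],[0,0,0,0,0.2],[0,0,0,0,0.2],[0,0,0,0,0.2]]' 30 >/dev/null; python3 st.py
```

```text
t 8.7 pos [0.5945 0.2029 0.1092] yaw 172.51 tz [ 0.001  0.    -1.   ] j [ 0.05  0.66 -0.72  1.65  0.5   1.02  0.61] F [ 0.1 -0.8 -0.4] T [ 0.11 -0.15  0.01] w 1.003 0.0
units [ 0.005 -0.05   0.081]
t 9.7 pos [0.5941 0.2026 0.1087] yaw 172.51 tz [-0. -0. -1.] j [ 0.05  0.66 -0.72  1.65  0.5   1.02  0.61] F [-0.7 -0.   0.7] T [ 0.08 -0.13 -0.02] w 0.375 29.9
```

```bash
python3 -m creep '[[0,0,-0.3,0,0.2],[0,0,-0.5,0,0.2],[0,0,-0.5,0,0.2],[0,0,-0.5,0,0.2],[0,0,-0.5,0,0.2],[0,0,-0.5,-0.7,0.2],[0,0,-0.5,-0.7,0.2],[0,0,-0.5,-0.7,0.2],[0,0,0,-0.7,0.2],[0,0,0,-0.7,0.2],[0,0,0,-0.6,0.2],[0,0,0,0,0.2]]' 45 >/dev/null; python3 st.py .566 -.095 .259
```

```text
t 11.2 pos [0.5941 0.2025 0.261 ] yaw -171.09 tz [ 0.  0. -1.] j [ 0.12  0.55 -0.85  1.47  0.42  1.31  0.96] F [ 0.1 -0.3 -3.4] T [ 0.17 -0.13  0.02] w 0.366 44.9
units [ 1.846 -7.24   0.05 ]
```

```bash
python3 -m creep '[[0.1,-0.4,0,0,0.2],[0.2,-0.8,0,0,0.2],[0.2,-0.8,0,0,0.2],[0.2,-0.8,0,0,0.2],[0.2,-0.8,0,0,0.2],[0.2,-0.8,0,0,0.2],[0.2,-0.8,0,0,0.2],[0.2,-0.8,0,0,0.2],[0.2,-0.8,0,0,0.2],[0.15,-0.44,0,0,0.2],[0,0,0,0,0.2],[0,0,0,0,0.2]]' >/dev/null; python3 st.py .566 -.095 .259
python3 - <<'E'
from h import *
for n in('scene','top'): d=grab(n)
a=load('top')['pixels'][165:285,220:360]; b=load('scene')['pixels'][110:230,210:350]
cv2.imwrite('pics/over.png',cv2.convertScaleAbs(cv2.resize(np.hstack([a,b]),(800,343),interpolation=cv2.INTER_CUBIC),alpha=1.8))
E
```

```text
t 12.7 pos [ 0.5658 -0.0935  0.261 ] yaw -171.02 tz [ 0.     0.001 -1.   ] j [ 0.67  0.46 -0.87  1.6   0.37  1.25  1.47] F [ 0.1  1.5 -2.7] T [ 0.13 -0.2  -0.03] w 0.366 44.9
units [ 0.002 -0.038  0.049]
```

View pics/over.png

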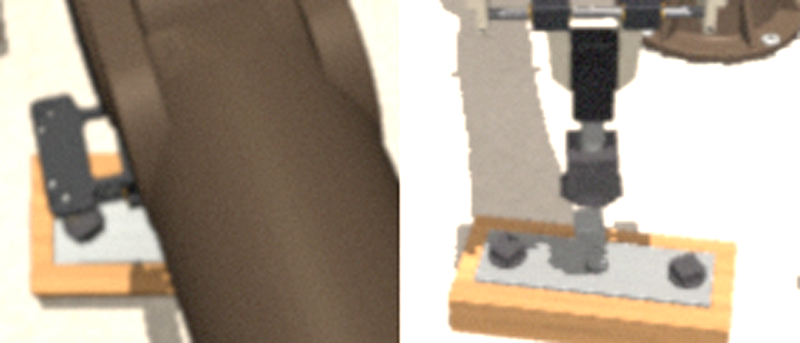

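The socket hangs centred over the leaning head: in the scene crop the mouth is at (590,185) and the head at (589,215). I lower gently.

```bash
python3 -m creep '[[0,-0.04,0.2,0,0.2],[0,0,0.2,0,0.2],[0,0,0.15,0,0.2],[0,0,0.1,0,0.2],[0,0,0.1,0,0.2],[0,0,0.1,0,0.2],[0,0,0,0,0.2]]' >/dev/null; python3 st.py
python3 -m creep '[[0,0,0.04,0,0.2],[0,0,0.04,0,0.2],[0,0,0,0,0.2]]' >/dev/null; python3 st.py .5525 -.0893 .22
python3 - <<'E'
from h import *
d=grab('scene'); b=d['pixels'][130:220,225:345]
cv2.imwrite('pics/low.png',cv2.convertScaleAbs(cv2.resize(b,(800,600),interpolation=cv2.INTER_CUBIC),alpha=1.8))
E
```

```text
t 13.675 pos [ 0.566  -0.0966  0.2264] yaw -171.09 tz [-0. -0. -1.] j [ 0.67  0.49 -0.86  1.65  0.39  1.18  1.44] F [-0.8 -0.1 -3.2] T [ 0.17 -0.16  0.04] w 0.368 44.9
t 14.05 pos [ 0.5661 -0.0966  0.2235] yaw -171.09 tz [-0. -0. -1.] j [ 0.67  0.49 -0.85  1.65  0.4   1.18  1.44] F [-0.9 -0.8 -3.6] T [ 0.12 -0.09 -0.01] w 0.369 44.9
units [0.307 0.232 0.086]
```

View pics/low.png

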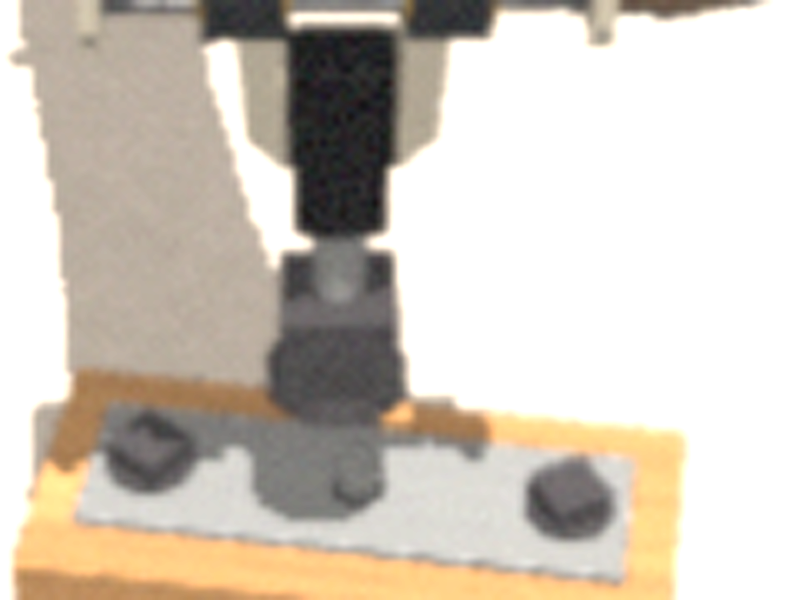

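The mouth surrounds the head (mouth at (335,380), head's underside just visible at (340,410)) and there is no contact yet. I lower a little more, then push it towards the pilot.

```bash
python3 -m creep '[[0,0,0.03,0,0.2],[0,0,0.03,0,0.2],[0,0,0,0,0.2]]' >/dev/null; python3 st.py
python3 -m creep '[[0,0,0.03,0,0.2],[0,0,0,0,0.2]]' >/dev/null; python3 st.py .5525 -.0893 .22
```

```text
t 14.475 pos [ 0.566  -0.0966  0.221 ] yaw -171.1 tz [-0. -0. -1.] j [ 0.67  0.49 -0.85  1.66  0.4   1.17  1.44] F [-0.1  0.  -3.1] T [ 0.11 -0.17  0.01] w 0.365 44.9
t 14.725 pos [ 0.5661 -0.0966  0.2199] yaw -171.1 tz [-0. -0. -1.] j [ 0.67  0.5  -0.85  1.66  0.4   1.17  1.44] F [-0.1 -0.2 -2.9] T [ 0.13 -0.17  0.  ] w 0.368 44.9
units [ 0.308  0.232 -0.003]
```

```bash
for i in 1 2; do python3 -m creep '[[0.05,0.04,0,0,0.2],[0.05,0.04,0,0,0.2],[0.05,0.04,0,0,0.2],[0,0,0,0,0.2]]' >/dev/null; python3 st.py .5525 -.0893 .22; done
```

```text
t 15.225 pos [ 0.5601 -0.0931  0.2206] yaw -171.11 tz [ 0.002 -0.001 -1.   ] j [ 0.67  0.48 -0.86  1.68  0.39  1.16  1.44] F [ 3.3 -2.9  0.8] T [-0.77 -1.19  0.02] w 0.368 44.9
units [0.173 0.124 0.014]
t 15.725 pos [ 0.5536 -0.089   0.2208] yaw -171.1 tz [ 0.002 -0.001 -1.   ] j [ 0.67  0.47 -0.86  1.69  0.39  1.16  1.43] F [ 3.  -2.9  2.1] T [-0.8  -1.29 -0.02] w 0.368 44.9
units [ 0.029 -0.002  0.02 ]
```

```bash
python3 -m creep '[[0.04,0,0.04,0,0.2],[0,0,0.04,0,0.2],[0,0,0,0,0.2]]' >/dev/null; python3 st.py;  python3 -m creep '[[0,0,0.04,-0.3,0.2],[0,0,0.04,-0.3,0.2],[0,0,0,-0.4,0.2],[0,0,0,0,0.2]]' >/dev/null; python3 st.py .5525 -.0893 .22
```

```text
t 16.1 pos [ 0.5528 -0.0882  0.2184] yaw -171.07 tz [ 0.004  0.001 -1.   ] j [ 0.67  0.47 -0.86  1.7   0.39  1.15  1.43] F [ 3.8 -0.6 13.8] T [-0.16 -1.39 -0.04] w 0.367 44.9
t 16.6 pos [ 0.5537 -0.088   0.2158] yaw -167.05 tz [ 0.006  0.001 -1.   ] j [ 0.68  0.48 -0.88  1.7   0.4   1.15  1.49] F [ 4.2 -1.1 15.7] T [-0.02 -1.83 -0.12] w 0.369 45.0
units [ 0.035 -0.024 -0.105]
```

```bash
python3 -m creep '[[0.03,0,-0.03,0,0.2],[0.03,-0.02,0,0,0.2],[0,0,0,0,0.2]]' >/dev/null; python3 st.py;  python3 -m creep '[[0,0,0.04,0.3,0.2],[0,0,0.04,0.3,0.2],[0,0,0,0.4,0.2],[0,0,0,0,0.2]]' >/dev/null; python3 st.py .5525 -.0893 .22
python3 - <<'E'
from h import *
d=grab('scene'); b=d['pixels'][130:220,225:345]
cv2.imwrite('pics/low2.png',cv2.convertScaleAbs(cv2.resize(b,(800,600),interpolation=cv2.INTER_CUBIC),alpha=1.8))
E
```

```text
t 16.975 pos [ 0.5509 -0.0891  0.2163] yaw -167.06 tz [ 0.005  0.002 -1.   ] j [ 0.69  0.48 -0.88  1.71  0.4   1.14  1.49] F [ 5.2  0.7 10.6] T [ 0.31 -1.9  -0.03] w 0.369 45.0
t 17.475 pos [ 0.5509 -0.0889  0.2131] yaw -171.06 tz [ 0.004  0.002 -1.   ] j [ 0.68  0.47 -0.86  1.71  0.39  1.13  1.43] F [ 3.6  0.8 12.5] T [ 0.32 -1.78  0.07] w 0.371 45.0
units [-0.039 -0.015 -0.171]
```

View pics/low2.png

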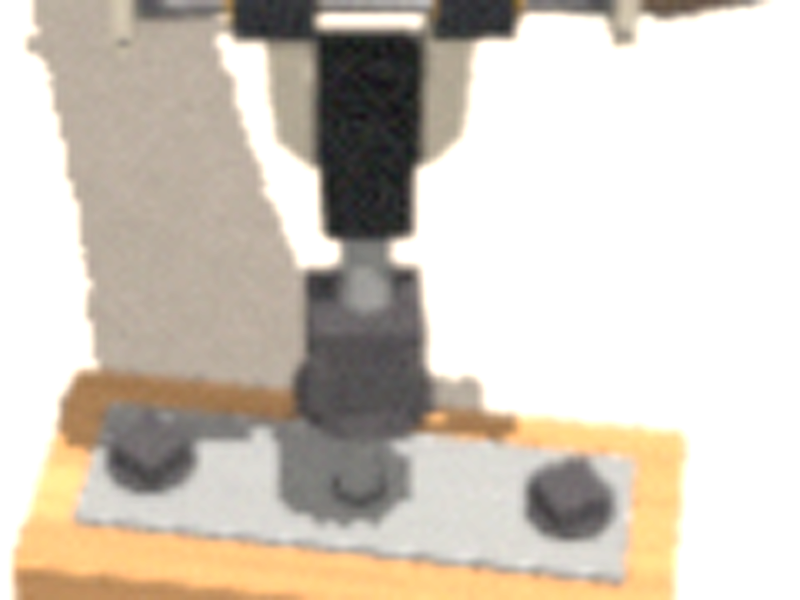

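The driver stands vertical over the screw and is still sinking: it is past the flare, with the mouth at (365,390). I continue down.

```bash
python3 -m creep '[[0,0,0.05,0,0.2],[0,0,0.05,0,0.2],[0,0,0,0,0.2]]' >/dev/null; python3 st.py;  python3 -m creep '[[0,0,0.05,0,0.2],[0,0,0.05,0,0.2],[0,0,0,0,0.2]]' >/dev/null; python3 st.py .5525 -.0893 .1917
```

```text
t 17.9 pos [ 0.5505 -0.0893  0.2086] yaw -171.05 tz [ 0.003  0.001 -1.   ] j [ 0.68  0.48 -0.86  1.72  0.4   1.13  1.43] F [ 4.4 -0.6  8.9] T [ 0.08 -1.82  0.06] w 0.366 45.0
t 18.275 pos [ 0.5514 -0.0896  0.2056] yaw -171.07 tz [ 0.006  0.    -1.   ] j [ 0.67  0.48 -0.86  1.72  0.4   1.12  1.42] F [ 4.3 -2.  14.9] T [-0.33 -1.87  0.07] w 0.367 45.0
units [-0.025  0.005  0.348]
```

```bash
python3 -m creep '[[0.02,0,0.04,0.3,0.2],[-0.02,0,0.04,-0.3,0.2],[0.0,0,0.04,0,0.2],[0,0,0,0,0.2]]' >/dev/null; python3 st.py;  python3 -m creep '[[-0.02,0,0.04,0.3,0.2],[0,0,0.04,-0.3,0.2],[0,0,0.04,0,0.2],[0,0,0,0,0.2]]' >/dev/null; python3 st.py .5525 -.0893 .1917
```

```text
t 18.775 pos [ 0.5531 -0.0894  0.2033] yaw -171.09 tz [ 0.01 -0.   -1.  ] j [ 0.67  0.48 -0.86  1.72  0.41  1.11  1.42] F [ 1.7 -1.8 33.4] T [-0.42 -1.12 -0.05] w 0.371 45.0
t 19.275 pos [ 0.5553 -0.0887  0.201 ] yaw -171.07 tz [ 0.013 -0.001 -1.   ] j [ 0.67  0.49 -0.86  1.72  0.41  1.1   1.41] F [-1.9 -1.  53.2] T [-0.37 -0.06 -0.01] w 0.369 45.0
units [ 0.075 -0.004  0.232]
```

```bash
python3 -m creep '[[0,0,-0.06,0,0.2],[0,0,-0.06,0,0.2],[0,0,0,0,0.2]]' >/dev/null; python3 st.py
python3 - <<'E'
from h import *
d=grab('scene');Q=cloud(d)
k=(np.abs(Q[...,0]-.555)<.05)&(np.abs(Q[...,1]+.089)<.04)&(Q[...,2]>.055)&(Q[...,2]<.25)
v,u=np.nonzero(k)
for r in range(v.min(),v.max()+1):
    s=Q[r][k[r]]
    if len(s)>1: print(r,len(s),np.median(s,0).round(4),'w',np.ptp(s[:,1]).round(3),d['pixels'][r][k[r]].mean().round())
b=d['pixels'][130:220,225:345]
cv2.imwrite('pics/low3.png',cv2.convertScaleAbs(cv2.resize(b,(800,600),interpolation=cv2.INTER_CUBIC),alpha=1.8))
E
```

```text
t 19.65 pos [ 0.5529 -0.0892  0.2022] yaw -171.08 tz [ 0.008  0.    -1.   ] j [ 0.67  0.49 -0.86  1.72  0.41  1.11  1.42] F [ 2.  -0.9 25. ] T [-0.21 -1.33 -0.05] w 0.368 45.0
138 15 [ 0.5379 -0.0882  0.242 ] w 0.033 112.0
139 16 [ 0.5439 -0.0888  0.2441] w 0.036 59.0
140 16 [ 0.5494 -0.0882  0.245 ] w 0.035 27.0
141 17 [ 0.5555 -0.0888  0.2461] w 0.037 24.0
142 24 [ 0.5601 -0.0848  0.2473] w 0.059 44.0
143 31 [ 0.565  -0.0875  0.2473] w 0.068 60.0
144 31 [ 0.567  -0.0875  0.2449] w 0.069 59.0
145 30 [ 0.5679 -0.0884  0.2426] w 0.069 59.0
146 31 [ 0.5677 -0.0872  0.2402] w 0.069 58.0
147 31 [ 0.5675 -0.0869  0.2374] w 0.069 59.0
148 29 [ 0.5687 -0.0871  0.2356] w 0.065 54.0
149 29 [ 0.568  -0.0871  0.2328] w 0.065 53.0
150 28 [ 0.57   -0.0854  0.2313] w 0.065 53.0
151 29 [ 0.569  -0.0866  0.2269] w 0.065 56.0
152 29 [ 0.5693 -0.0867  0.2248] w 0.065 56.0
153 29 [ 0.5705 -0.0863  0.2232] w 0.065 56.0
154 29 [ 0.5695 -0.0866  0.2203] w 0.066 58.0
155 27 [ 0.5709 -0.0864  0.2182] w 0.061 54.0
156 24 [ 0.5716 -0.0873  0.2163] w 0.054 48.0
157 22 [ 0.5727 -0.0873  0.2138] w 0.049 47.0
158
[... 1399 characters left out ...]
55] w 0.041 53.0
189 18 [ 0.5948 -0.0835  0.1327] w 0.042 52.0
190 19 [ 0.5947 -0.0849  0.1298] w 0.048 52.0
191 20 [ 0.5956 -0.0832  0.1269] w 0.048 52.0
192 21 [ 0.5959 -0.0846  0.124 ] w 0.051 49.0
193 21 [ 0.5976 -0.0845  0.1217] w 0.051 50.0
194 21 [ 0.5979 -0.0842  0.119 ] w 0.051 50.0
195 21 [ 0.5973 -0.0841  0.1161] w 0.051 50.0
196 22 [ 0.5972 -0.0829  0.1123] w 0.053 54.0
197 22 [ 0.5993 -0.0828  0.1099] w 0.053 53.0
198 19 [ 0.6016 -0.0812  0.1089] w 0.047 55.0
199 14 [ 0.6027 -0.0797  0.1061] w 0.038 58.0
200 7 [ 0.6038 -0.0759  0.1048] w 0.017 60.0
201 6 [ 0.5687 -0.0853  0.0671] w 0.012 61.0
202 5 [ 0.5672 -0.0869  0.0622] w 0.01 65.0
203 4 [ 0.5653 -0.0884  0.0562] w 0.01 64.0
```

View pics/low3.png

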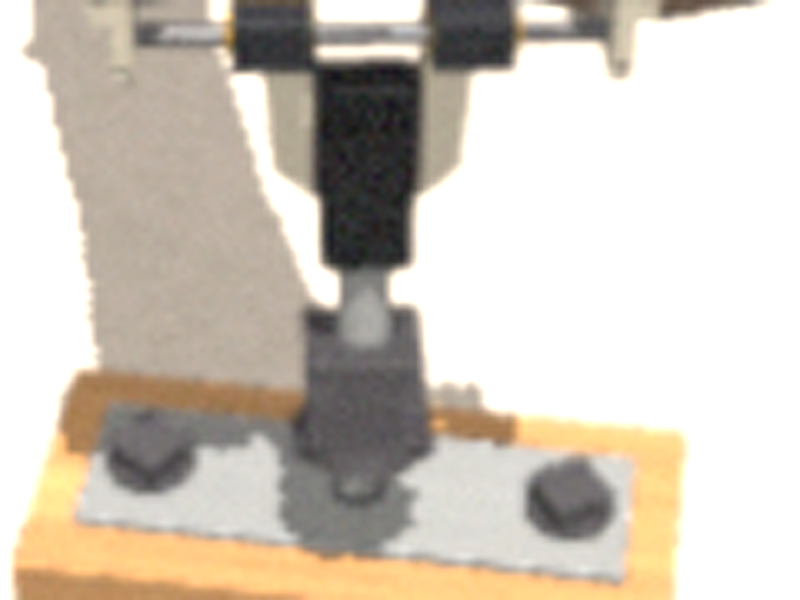

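The depth rows show the driver has pitched about 12° in the pads: the mouth was pushed to +x and the screw still leans. I'll loosen the grip so the pads act as a hinge, lift a little, and measure the driver's pitch.

```bash
cat > tilt.py <<'E'
from h import *
d=grab('scene');Q=cloud(d);s=readout.observe();p=s['position']
def band(z0,z1,hw,lo):
    k=(np.abs(Q[...,0]-p[0])<.08)&(np.abs(Q[...,1]-p[1])<hw)&(Q[...,2]>z0)&(Q[...,2]<z1)&(d['pixels'].mean(-1)<lo)
    return Q[k]
g=band(p[2]-.02,p[2]+.035,.012,60)
f=np.polyfit(g[:,2],g[:,0],1); print('grip face pitch(deg, + = top to +x)',np.degrees(np.arctan(f[0])).round(1),'axis x at tcp z',(np.polyval(f,p[2])-.0172).round(4),len(g))
# grip front face, bottom: last dark row; socket shoulder = discontinuity rows
k=(np.abs(Q[...,1]-p[1])<.012)&(np.abs(Q[...,0]-p[0])<.09)&(Q[...,2]>.056)&(Q[...,2]<p[2]-.02)
for r in np.unique(np.nonzero(k)[0])[::2]:
    q=Q[r][k[r]]; print(r,np.median(q,0).round(3),end=' ; ')
print()
E
python3 -m creep '[[0,0,0,0,0.2],[0,0,0,0,0.2],[0,0,-0.1,0,0.2],[0,0,-0.2,0,0.2],[0,0,-0.2,0,0.2],[0,0,0,0,0.2]]' 12 >/dev/null; python3 st.py; python3 tilt.py
```

```text
t 20.45 pos [ 0.5499 -0.0901  0.2191] yaw -171.08 tz [ 0.  0. -1.] j [ 0.68  0.47 -0.86  1.7   0.39  1.15  1.43] F [-0.3  0.  -2.5] T [ 0.12 -0.1   0.04] w 0.367 12.0
grip face pitch(deg, + = top to +x) -12.1 axis x at tcp z 0.5576 219
163 [ 0.571 -0.087  0.194] ; 165 [ 0.571 -0.087  0.188] ; 167 [ 0.572 -0.087  0.183] ; 169 [ 0.574 -0.087  0.178] ; 171 [ 0.575 -0.089  0.173] ; 173 [ 0.576 -0.09   0.167] ; 175 [ 0.58  -0.091  0.165] ; 177 [ 0.59  -0.09   0.167] ; 179 [ 0.593 -0.089  0.163] ; 181 [ 0.594 -0.088  0.157] ; 183 [ 0.595 -0.091  0.151] ; 185 [ 0.596 -0.091  0.146] ; 187 [ 0.598 -0.091  0.142] ; 189 [ 0.598 -0.091  0.135] ; 191 [ 0.6   -0.089  0.131] ; 193 [ 0.602 -0.09   0.125] ; 195 [ 0.591 -0.087  0.109] ; 197 [ 0.587 -0.088  0.098] ; 199 [ 0.572 -0.086  0.077] ; 201 [ 0.568 -0.087  0.066] ; 203 [ 0.566 -0.089  0.058] ;
```

```bash
python3 -m creep '[[0,0,0,0,0.2],[0,0,-0.1,0,0.2],[0,0,0.1,0,0.2],[0,0,0,0,0.2]]' 5 >/dev/null; python3 st.py; python3 tilt.py|head -1
```

```text
t 21.0 pos [ 0.5495 -0.0905  0.2183] yaw -171.1 tz [-0.001 -0.    -1.   ] j [ 0.68  0.47 -0.86  1.7   0.39  1.15  1.43] F [-0.8 -0.2 -3. ] T [ 0.17 -0.04 -0.01] w 0.371 5.0
grip face pitch(deg, + = top to +x) -11.6 axis x at tcp z 0.5573 219
```

```bash
python3 -m creep '[[-0.03,0,0.08,0,0.2],[-0.05,0,0.08,0,0.2],[-0.1,-0.015,0,0,0.2],[-0.1,-0.015,0,0,0.2],[-0.1,-0.015,0,0,0.2],[-0.1,-0.015,0,0,0.2],[-0.1,-0.015,0,0,0.2],[0,0,0,0,0.2]]' >/dev/null; python3 st.py .605 -.089 .213; python3 tilt.py
```

```text
t 22.05 pos [ 0.5735 -0.0897  0.2123] yaw -171.09 tz [ 0.  0. -1.] j [ 0.64  0.51 -0.85  1.65  0.41  1.16  1.42] F [-0.4  1.5 -1.9] T [ 0.58  0.13 -0.  ] w 0.382 4.9
units [-0.78  -0.105 -0.017]
grip face pitch(deg, + = top to +x) -0.9 axis x at tcp z 0.5765 195
170 [ 0.593 -0.09   0.19 ] ; 172 [ 0.586 -0.088  0.178] ; 174 [ 0.585 -0.088  0.172] ; 176 [ 0.586 -0.088  0.167] ; 178 [ 0.586 -0.089  0.16 ] ; 180 [ 0.586 -0.09   0.154] ; 182 [ 0.592 -0.089  0.152] ; 184 [ 0.601 -0.091  0.153] ; 186 [ 0.601 -0.091  0.147] ; 188 [ 0.601 -0.09   0.141] ; 190 [ 0.601 -0.09   0.134] ; 192 [ 0.602 -0.09   0.129] ; 194 [ 0.601 -0.09   0.121] ; 196 [ 0.601 -0.09   0.114] ; 198 [ 0.604 -0.09   0.111] ; 200 [ 0.571 -0.087  0.073] ; 202 [ 0.568 -0.087  0.062] ;
```

The hinge works: the driver has swung from -12° to -1°. I continue until it lines up with the screw's lean.

```bash
python3 -m creep '[[-0.1,-0.015,0,0,0.2],[-0.1,-0.015,0,0,0.2],[-0.1,-0.015,0,0,0.2],[-0.1,-0.015,0,0,0.2],[-0.1,-0.015,0.03,0,0.2],[-0.1,-0.015,0.03,0,0.2],[0,0,0.03,0,0.2],[0,0,0,0,0.2]]' >/dev/null; python3 st.py .605 -.089 .213; python3 tilt.py
```

```text
t 23.1 pos [ 0.5974 -0.0896  0.2086] yaw -171.09 tz [-0. -0. -1.] j [ 0.61  0.55 -0.83  1.6   0.43  1.18  1.41] F [-1.1  1.2 -1.4] T [ 0.73  0.15 -0.01] w 0.396 4.9
units [-0.19  -0.015 -0.109]
grip face pitch(deg, + = top to +x) 11.3 axis x at tcp z 0.5983 167
175 [ 0.61  -0.096  0.188] ; 177 [ 0.611 -0.09   0.183] ; 179 [ 0.597 -0.087  0.166] ; 181 [ 0.595 -0.089  0.158] ; 183 [ 0.594 -0.089  0.151] ; 185 [ 0.595 -0.089  0.146] ; 187 [ 0.602 -0.09   0.145] ; 189 [ 0.608 -0.09   0.143] ; 191 [ 0.607 -0.09   0.136] ; 193 [ 0.605 -0.09   0.128] ; 195 [ 0.604 -0.09   0.12 ] ; 197 [ 0.601 -0.09   0.111] ; 199 [ 0.602 -0.089  0.105] ; 201 [ 0.603 -0.087  0.099] ; 203 [ 0.567 -0.091  0.058] ;
```

```bash
cat > roll.py <<'E'
from h import *
d=grab('scene');Q=cloud(d);s=readout.observe();p=s['position']
k=(np.abs(Q[...,0]-p[0])<.06)&(np.abs(Q[...,1]-p[1])<.045)&(Q[...,2]>.056)&(Q[...,2]<.27)&(d['pixels'].mean(-1)<100)
for r in np.unique(np.nonzero(k)[0])[::2]:
    q=Q[r][k[r]]; print(r,'z%.3f y %.3f..%.3f mid %.4f x %.3f'%(np.median(q[:,2]),q[:,1].min(),q[:,1].max(),(q[:,1].min()+q[:,1].max())/2,np.median(q[:,0])))
cv2.imwrite('pics/roll.png',cv2.convertScaleAbs(cv2.resize(d['pixels'][130:220,225:345],(800,600),interpolation=cv2.INTER_CUBIC),alpha=1.8))
E
python3 roll.py
```

```text
146 z0.265 y -0.069..-0.069 mid -0.0687 x 0.599
148 z0.254 y -0.109..-0.068 mid -0.0888 x 0.597
150 z0.253 y -0.118..-0.055 mid -0.0863 x 0.599
152 z0.253 y -0.122..-0.055 mid -0.0884 x 0.605
154 z0.249 y -0.122..-0.057 mid -0.0893 x 0.610
156 z0.244 y -0.123..-0.056 mid -0.0896 x 0.613
158 z0.242 y -0.121..-0.056 mid -0.0884 x 0.616
160 z0.239 y -0.121..-0.058 mid -0.0893 x 0.618
162 z0.234 y -0.121..-0.058 mid -0.0894 x 0.617
164 z0.227 y -0.118..-0.060 mid -0.0893 x 0.617
166 z0.220 y -0.114..-0.064 mid -0.0893 x 0.616
168 z0.215 y -0.109..-0.071 mid -0.0903 x 0.616
170 z0.209 y -0.102..-0.072 mid -0.0873 x 0.615
172 z0.201 y -0.102..-0.073 mid -0.0874 x 0.613
174 z0.194 y -0.103..-0.072 mid -0.0875 x 0.612
176 z0.186 y -0.111..-0.070 mid -0.0904 x 0.610
178 z0.179 y -0.110..-0.070 mid -0.0901 x 0.608
180 z0.151 y -0.109..-0.070 mid -0.0893 x 0.582
182 z0.149 y -0.108..-0.069 mid -0.0886 x 0.589
184 z0.147 y -0.108..-0.068 mid -0.0880 x 0.592
186 z0.145 y -0.107..-0.068 mid -0.0872 x 0.598
188 z0.144 y -0.106..-0.065 mid -0.0853 x 0.604
190 z0.140 y -0.113..-0.064 mid -0.0884 x 0.606
192 z0.132 y -0.112..-0.061 mid -0.0865 x 0.605
194 z0.124 y -0.111..-0.061 mid -0.0857 x 0.604
196 z0.115 y -0.110..-0.060 mid -0.0851 x 0.601
198 z0.108 y -0.106..-0.062 mid -0.0841 x 0.601
200 z0.103 y -0.102..-0.069 mid -0.0853 x 0.603
202 z0.063 y -0.095..-0.074 mid -0.0845 x 0.568
```

View pics/roll.png

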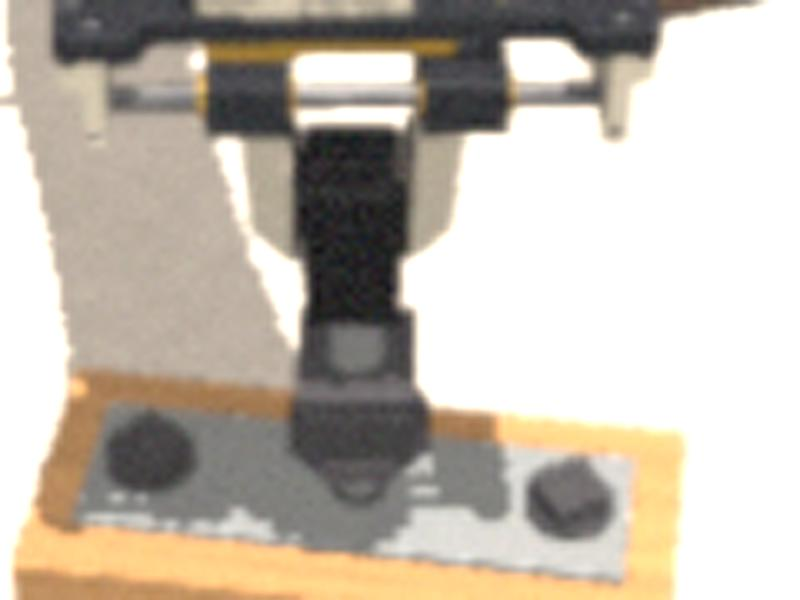

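The driver now leans with the screw: mouth at (360,440), shank end at (355,485), only slightly rolled in the pads. I shift a little to -y and lower.

```bash
python3 -m creep '[[-0.02,-0.05,0.05,0,0.2],[-0.02,-0.05,0.05,0,0.2],[0,0,0.05,0.3,0.2],[0,0,0.05,-0.3,0.2],[0,0,0.05,0,0.2],[0,0,0,0,0.2]]' >/dev/null; python3 st.py .605 -.089 .19; python3 tilt.py
```

```text
t 23.95 pos [ 0.5996 -0.0932  0.1986] yaw -171.09 tz [-0.  0. -1.] j [ 0.61  0.56 -0.82  1.61  0.44  1.17  1.41] F [-0.8  1.  -0.5] T [ 0.77  0.21 -0.02] w 0.41 4.9
units [-0.149  0.083  0.215]
grip face pitch(deg, + = top to +x) 13.5 axis x at tcp z 0.6006 162
179 [ 0.613 -0.1    0.178] ; 181 [ 0.61  -0.091  0.171] ; 183 [ 0.598 -0.092  0.154] ; 185 [ 0.595 -0.092  0.146] ; 187 [ 0.593 -0.094  0.136] ; 189 [ 0.597 -0.093  0.134] ; 191 [ 0.602 -0.093  0.132] ; 193 [ 0.606 -0.092  0.128] ; 195 [ 0.603 -0.092  0.119] ; 197 [ 0.601 -0.093  0.111] ; 199 [ 0.598 -0.093  0.101] ; 201 [ 0.598 -0.092  0.094] ; 203 [ 0.6   -0.089  0.089] ;
```

```bash
python3 -m creep '[[0.03,-0.05,0.05,0,0.2],[0.03,-0.05,0.05,0,0.2],[0,-0.03,0.05,0.3,0.2],[0,0,0.05,-0.3,0.2],[0,0,0.05,0,0.2],[0,0,0,0,0.2]]' >/dev/null; python3 st.py .605 -.089 .19; python3 tilt.py
```

```text
t 24.75 pos [ 0.5979 -0.0988  0.1884] yaw -171.09 tz [-0.001  0.    -1.   ] j [ 0.61  0.57 -0.82  1.62  0.45  1.15  1.41] F [1.2 1.7 1.9] T [ 0.75 -0.12 -0.01] w 0.417 5.1
units [-0.213  0.214 -0.04 ]
grip face pitch(deg, + = top to +x) 13.7 axis x at tcp z 0.5989 159
182 [ 0.611 -0.098  0.167] ; 184 [ 0.608 -0.098  0.159] ; 186 [ 0.593 -0.098  0.14 ] ; 188 [ 0.589 -0.099  0.129] ; 190 [ 0.59  -0.099  0.124] ; 192 [ 0.596 -0.098  0.123] ; 194 [ 0.602 -0.099  0.121] ; 196 [ 0.601 -0.099  0.114] ; 198 [ 0.599 -0.099  0.104] ; 200 [ 0.596 -0.097  0.096] ; 202 [ 0.593 -0.097  0.086] ; 204 [ 0.594 -0.093  0.08 ] ;
```

The socket's front shoulder edge is at z≈0.122, which is where it should be when fully seated on the leaning screw. Now I bring it upright, keeping the hinge loose.

```bash
python3 -m creep '[[0.12,0.046,-0.02,0,0.2],[0.12,0.046,-0.02,0,0.2],[0.12,0.046,-0.02,0,0.2],[0.12,0.046,-0.015,0,0.2],[0.12,0.046,-0.015,0,0.2],[0.12,0.046,-0.01,0,0.2],[0.12,0.046,-0.01,0,0.2],[0.12,0.046,0,0,0.2],[0.12,0.046,0,0,0.2],[0,0,0,0,0.2]]' 5 >/dev/null; python3 st.py .5525 -.0893 .193; python3 tilt.py; python3 roll.py
```

```text
t 26.05 pos [ 0.5522 -0.0897  0.193 ] yaw -171.11 tz [-0.001 -0.001 -1.   ] j [ 0.66  0.5  -0.85  1.73  0.41  1.11  1.41] F [ 1.1 -0.4  0.2] T [-0.01 -0.17  0.06] w 0.368 5.0
units [-0.008  0.008 -0.   ]
grip face pitch(deg, + = top to +x) 0.6 axis x at tcp z 0.5599 184
172 [ 0.577 -0.09   0.172] ; 174 [ 0.568 -0.087  0.158] ; 176 [ 0.567 -0.087  0.151] ; 178 [ 0.567 -0.088  0.145] ; 180 [ 0.567 -0.089  0.138] ; 182 [ 0.568 -0.088  0.132] ; 184 [ 0.575 -0.09   0.131] ; 186 [ 0.581 -0.09   0.13 ] ; 188 [ 0.583 -0.09   0.125] ; 190 [ 0.582 -0.09   0.118] ; 192 [ 0.583 -0.09   0.112] ; 194 [ 0.584 -0.09   0.105] ; 196 [ 0.583 -0.09   0.098] ; 198 [ 0.584 -0.089  0.093] ; 200 [ 0.586 -0.088  0.087] ; 202 [ 0.564 -0.089  0.059] ; 
132 z0.261 y -0.072..-0.072 mid -0.0723 x 0.537
134 z0.259 y -0.072..-0.072 mid -0.0717 x 0.543
136 z0.255 y -0.071..-0.071 mid -0.0713 x 0.545
141 z0.269 y -0.132..-0.046 mid -0.0888 x 0.585
143 z0.264 y -0.129..-0.046 mid -0.0873 x 0.585
145 z0.237 y -0.122..-0.056 mid -0.0889 x 0.558
147 z0.235 y -0.122..-0.058 mid -0.0899 x 0.563
149 z0.233 y -0.120..-0.058 
[... 567 characters left out ...]
..-0.073 mid -0.0862 x 0.576
175 z0.155 y -0.111..-0.079 mid -0.0951 x 0.567
177 z0.139 y -0.110..-0.073 mid -0.0914 x 0.557
179 z0.135 y -0.109..-0.072 mid -0.0905 x 0.561
181 z0.132 y -0.108..-0.071 mid -0.0897 x 0.566
183 z0.131 y -0.107..-0.068 mid -0.0875 x 0.570
185 z0.131 y -0.106..-0.067 mid -0.0867 x 0.578
187 z0.127 y -0.106..-0.067 mid -0.0861 x 0.582
189 z0.121 y -0.112..-0.064 mid -0.0881 x 0.581
191 z0.115 y -0.115..-0.064 mid -0.0893 x 0.581
193 z0.107 y -0.114..-0.062 mid -0.0882 x 0.581
195 z0.100 y -0.112..-0.062 mid -0.0869 x 0.581
197 z0.094 y -0.112..-0.064 mid -0.0879 x 0.581
199 z0.089 y -0.104..-0.068 mid -0.0859 x 0.585
201 z0.062 y -0.095..-0.083 mid -0.0891 x 0.563
```

The driver is upright (0.6°) and seated, with its shoulder at z≈0.131. It has slid about 5 mm along the pads, so I shift to put the screw over the pilot, then re-centre the grip.

```bash
python3 -m creep '[[0.055,0.01,0,0,0.2],[0.055,0.01,0,0,0.2],[0,0,0,0,0.2],[0,0,0,0,0.6],[0,0,0,0,0.6],[0,0,0,0,0.6],[0,0,0,0,0.6]]' >/dev/null; python3 st.py; python3 tilt.py
python3 -m creep '[[-0.07,-0.01,0,0,0.6],[-0.07,-0.01,0,0,0.6],[0,0,0,0,0.6],[0,0,0,0,0.2],[0,0,0,0,0.2],[0,0,0,0,0.2],[0,0,0,0,0.2]]' 10 >/dev/null; python3 st.py; python3 tilt.py
```

```text
t 27.025 pos [ 0.5483 -0.0889  0.1931] yaw -171.09 tz [-0.  0. -1.] j [ 0.67  0.49 -0.85  1.74  0.41  1.1   1.41] F [0.3 0.3 0.6] T [ 0.13 -0.14 -0.02] w 0.598 0.0
grip face pitch(deg, + = top to +x) 6.1 axis x at tcp z 0.5674 172
173 [ 0.582 -0.087  0.173] ; 175 [ 0.583 -0.088  0.167] ; 177 [ 0.57  -0.086  0.151] ; 179 [ 0.571 -0.088  0.144] ; 181 [ 0.569 -0.087  0.137] ; 183 [ 0.569 -0.089  0.129] ; 185 [ 0.574 -0.088  0.127] ; 187 [ 0.582 -0.09   0.128] ; 189 [ 0.583 -0.09   0.122] ; 191 [ 0.582 -0.089  0.114] ; 193 [ 0.581 -0.09   0.107] ; 195 [ 0.581 -0.088  0.1  ] ; 197 [ 0.58  -0.089  0.091] ; 199 [ 0.582 -0.088  0.086] ; 201 [ 0.582 -0.088  0.08 ] ; 203 [ 0.565 -0.09   0.056] ; 
t 27.95 pos [ 0.554  -0.0891  0.1931] yaw -171.1 tz [-0. -0. -1.] j [ 0.66  0.5  -0.85  1.73  0.42  1.11  1.41] F [-0.9 -0.8 -0.5] T [-0.01 -0.08 -0.04] w 0.368 10.0
grip face pitch(deg, + = top to +x) 5.3 axis x at tcp z 0.567 176
173 [ 0.582 -0.089  0.173] ; 175 [ 0.582 -0.088  0.166] ; 177 [ 0.571 -0.087  0.151] ; 179 [ 0.572 -0.088  0.145] ; 181 [ 0.569 -0.088  0.137] ; 183 [ 0.57  -0.089  0.13 ] ; 185 [ 0.575 -0.088  0.128] ; 187 [ 0.582 -0.09   0.128] ; 189 [ 0.582 -0.09   0.121] ; 191 [ 0.582 -0.09   0.114] ; 193 [ 0.581 -0.088  0.107] ; 195 [ 0.58  -0.089  0.099] ; 197 [ 0.579 -0.089  0.091] ; 199 [ 0.583 -0.088  0.087] ; 201 [ 0.585 -0.088  0.081] ;
```

On release the driver leaned to +x by its play, and the grip is still about 11 mm off its axis. I re-centre on the axis, then swing it upright.

```bash
python3 -m creep '[[0,0,0,0,0.55],[0,0,0,0,0.55],[-0.09,-0.014,0,0,0.55],[-0.09,-0.014,0,0,0.55],[-0.09,-0.014,0,0,0.55],[0,0,0,0,0.55],[0,0,0,0,0.2],[0,0,0,0,0.2],[0,0,0,0,0.2]]' 10 >/dev/null; python3 st.py; python3 tilt.py|head -1
python3 -m creep '[[0.105,0.016,0,0,0.2],[0.105,0.016,0,0,0.2],[0.105,0.016,0,0,0.2],[0,0,0,0,0.2]]' 10 >/dev/null; python3 st.py .5525 -.0893 .193; python3 tilt.py
```

```text
t 29.125 pos [ 0.5649 -0.0887  0.1931] yaw -171.08 tz [-0.  0. -1.] j [ 0.65  0.52 -0.84  1.7   0.42  1.12  1.4 ] F [ 0.7  1.3 -1.1] T [ 0.33 -0.1  -0.07] w 0.375 10.0
grip face pitch(deg, + = top to +x) 5.4 axis x at tcp z 0.566 172
t 29.675 pos [ 0.552  -0.0892  0.1934] yaw -171.11 tz [ 0.    -0.001 -1.   ] j [ 0.66  0.5  -0.85  1.73  0.41  1.1   1.41] F [0.6 0.2 2.2] T [ 0.13 -0.41 -0.03] w 0.369 10.0
units [-0.013 -0.003  0.009]
grip face pitch(deg, + = top to +x) 0.7 axis x at tcp z 0.5552 186
170 [ 0.571 -0.086  0.173] ; 172 [ 0.572 -0.089  0.167] ; 174 [ 0.564 -0.086  0.155] ; 176 [ 0.563 -0.087  0.147] ; 178 [ 0.563 -0.088  0.141] ; 180 [ 0.563 -0.088  0.134] ; 182 [ 0.565 -0.09   0.13 ] ; 184 [ 0.573 -0.089  0.13 ] ; 186 [ 0.577 -0.089  0.126] ; 188 [ 0.577 -0.089  0.119] ; 190 [ 0.576 -0.09   0.113] ; 192 [ 0.576 -0.089  0.106] ; 194 [ 0.577 -0.089  0.099] ; 196 [ 0.577 -0.089  0.093] ; 198 [ 0.579 -0.089  0.087] ; 200 [ 0.56  -0.087  0.063] ; 202 [ 0.561 -0.088  0.056] ;
```

It is upright and centred: the axis at 0.555 matches the pilot in the same view. I grip firmly and turn clockwise, following the feed.

```bash
python3 -m creep '[[0,0,0.01,0,0.2],[0,0,0.01,0,0.2],[0,0,0,0.5,0.2],[0,0,0.0025,1,0.2],[0,0,0.0025,1,0.2],[0,0,0.0025,1,0.2],[0,0,0.0025,1,0.2],[0,0,0.0025,1,0.2],[0,0,0.0025,1,0.2],[0,0,0.0025,1,0.2]]' 40 >/dev/null; python3 st.py .5525 -.0893 .193; python3 tilt.py
```

```text
t 30.975 pos [ 0.5527 -0.0886  0.1926] yaw 158.81 tz [ 0.001 -0.    -1.   ] j [ 0.58  0.46 -0.72  1.74  0.34  1.07  0.95] F [-0.6  0.9 11.2] T [0.19 0.12 0.21] w 0.366 40.0
units [-0.001 -0.018 -0.01 ]
grip face pitch(deg, + = top to +x) -0.4 axis x at tcp z 0.5564 181
170 [ 0.571 -0.098  0.172] ; 172 [ 0.573 -0.088  0.169] ; 174 [ 0.565 -0.087  0.156] ; 176 [ 0.562 -0.086  0.146] ; 178 [ 0.562 -0.087  0.141] ; 180 [ 0.563 -0.087  0.135] ; 182 [ 0.565 -0.088  0.129] ; 184 [ 0.572 -0.089  0.129] ; 186 [ 0.579 -0.088  0.129] ; 188 [ 0.58  -0.089  0.122] ; 190 [ 0.579 -0.089  0.116] ; 192 [ 0.579 -0.089  0.108] ; 194 [ 0.578 -0.089  0.1  ] ; 196 [ 0.579 -0.089  0.095] ; 198 [ 0.58  -0.088  0.088] ; 200 [ 0.58  -0.086  0.081] ; 202 [ 0.562 -0.087  0.057] ;
```

```bash
for i in 1 2; do python3 -m creep '[[0,0,0.001,1,0.2],[0,0,0.002,1,0.2],[0,0,0.002,1,0.2],[0,0,0.002,1,0.2],[0,0,0.002,1,0.2],[0,0,0.002,1,0.2],[0,0,0.002,1,0.2],[0,0,0.002,1,0.2],[0,0,0.002,1,0.2],[0,0,0.002,1,0.2],[0,0,0.002,1,0.2],[0,0,0.002,1,0.2]]' >/dev/null; python3 st.py .5525 -.0893 .193; python3 tilt.py|head -1;done
```

```text
t 32.525 pos [ 0.5534 -0.0883  0.1916] yaw 110.82 tz [ 0.002  0.    -1.   ] j [ 0.45  0.42 -0.53  1.75  0.24  1.04  0.2 ] F [1.1 1.6 7.1] T [ 0.37 -0.68  0.2 ] w 0.37 40.0
units [-0.016 -0.03  -0.034]
grip face pitch(deg, + = top to +x) 6.5 axis x at tcp z 0.5568 73
t 34.075 pos [ 0.5538 -0.0885  0.1906] yaw 62.82 tz [ 0.003  0.    -1.   ] j [ 0.32  0.39 -0.34  1.76  0.15  1.01 -0.55] F [3.7 1.3 4.7] T [ 0.21 -1.22  0.2 ] w 0.367 40.0
units [-0.032 -0.019 -0.06 ]
grip face pitch(deg, + = top to +x) 0.8 axis x at tcp z 0.554 128
```

```bash
python3 tilt.py; python3 roll.py | tail -22
```

```text
grip face pitch(deg, + = top to +x) 2.0 axis x at tcp z 0.5543 130
169 [ 0.563 -0.077  0.171] ; 171 [ 0.569 -0.092  0.168] ; 173 [ 0.573 -0.089  0.166] ; 175 [ 0.562 -0.09   0.149] ; 177 [ 0.561 -0.087  0.142] ; 179 [ 0.562 -0.088  0.137] ; 181 [ 0.561 -0.088  0.129] ; 183 [ 0.568 -0.088  0.129] ; 185 [ 0.574 -0.088  0.127] ; 187 [ 0.578 -0.088  0.125] ; 189 [ 0.577 -0.088  0.118] ; 191 [ 0.577 -0.088  0.11 ] ; 193 [ 0.578 -0.088  0.104] ; 195 [ 0.579 -0.089  0.098] ; 197 [ 0.579 -0.089  0.091] ; 199 [ 0.579 -0.087  0.084] ; 201 [ 0.561 -0.089  0.06 ] ; 
160 z0.206 y -0.099..-0.071 mid -0.0849 x 0.574
162 z0.202 y -0.109..-0.071 mid -0.0900 x 0.579
164 z0.192 y -0.111..-0.071 mid -0.0911 x 0.571
166 z0.182 y -0.112..-0.071 mid -0.0912 x 0.568
168 z0.176 y -0.112..-0.073 mid -0.0921 x 0.567
170 z0.172 y -0.109..-0.077 mid -0.0928 x 0.570
172 z0.168 y -0.098..-0.081 mid -0.0896 x 0.572
174 z0.154 y -0.099..-0.083 mid -0.0913 x 0.564
176 z0.145 y -0.107..-0.081 mid -0.0937 x 0.561
178 z0.132 y -0.111..-0.070 mid -0.0904 x 0.554
180 z0.128 y -0.115..-0.064 mid -0.0894 x 0.557
182 z0.127 y -0.119..-0.064 mid -0.0915 x 0.563
184 z0.127 y -0.119..-0.061 mid -0.0903 x 0.569
186 z0.119 y -0.119..-0.061 mid -0.0902 x 0.570
188 z0.113 y -0.119..-0.061 mid -0.0901 x 0.571
190 z0.108 y -0.119..-0.063 mid -0.0912 x 0.572
192 z0.102 y -0.119..-0.065 mid -0.0921 x 0.573
194 z0.095 y -0.114..-0.062 mid -0.0880 x 0.573
196 z0.090 y -0.114..-0.064 mid -0.0889 x 0.575
198 z0.086 y -0.107..-0.068 mid -0.0879 x 0.577
200 z0.082 y -0.096..-0.081 mid -0.0883 x 0.581
202 z0.058 y -0.090..-0.085 mid -0.0874 x 0.562
```

Still upright and sinking. I continue turning.

```bash
for i in 1 2; do python3 -m creep '[[0.006,0.01,0.002,1,0.2],[0,0,0.002,1,0.2],[0,0,0.002,1,0.2],[0,0,0.002,1,0.2],[0,0,0.002,1,0.2],[0,0,0.002,1,0.2],[0,0,0.002,1,0.2],[0,0,0.002,1,0.2],[0,0,0.002,1,0.2],[0,0,0.002,1,0.2],[0,0,0.002,1,0.2],[0,0,0.002,1,0.2]]' >/dev/null; python3 st.py .5525 -.0893 .193; python3 tilt.py|head -1;done
```

```text
t 35.725 pos [ 0.554  -0.0891  0.1895] yaw 14.89 tz [ 0.003 -0.    -1.   ] j [ 0.18  0.37 -0.16  1.77  0.07  1.   -1.31] F [ 3.7 -0.3  4.3] T [-0.04 -1.39  0.17] w 0.371 40.0
units [-0.037 -0.003 -0.087]
grip face pitch(deg, + = top to +x) -0.8 axis x at tcp z 0.5524 194
t 37.275 pos [ 0.554  -0.0897  0.1885] yaw -33.08 tz [ 0.002 -0.001 -1.   ] j [ 0.05  0.37  0.03  1.78 -0.01  0.99 -2.07] F [ 3.7 -0.9  5. ] T [-0.14 -1.17  0.16] w 0.365 40.0
units [-0.036  0.012 -0.114]
grip face pitch(deg, + = top to +x) -0.7 axis x at tcp z 0.5531 168
```

```bash
python3 -m creep '[[0,0,0.002,1,0.2],[0,0,0.002,1,0.2],[0,0,0.002,1,0.2],[0,0,0.002,1,0.2],[0,0,0.002,1,0.2],[0,0,0.002,1,0.2],[0,0,0.002,1,0.2],[0,0,0.002,1,0.2],[0,0,0,0,0.2]]' >/dev/null; python3 st.py .5525 -.0893 .193; 
python3 -m creep '[[0,0,-0.02,0,0.2],[0,0,0,-0.5,0.2],[0,0,0,0,0.55],[0,0,0,0,0.55],[0,0,0,0,0.55],[0,0,0,0,0.55]]' >/dev/null; python3 st.py;python3 tilt.py;python3 roll.py | tail -22
```

```text
t 38.45 pos [ 0.5537 -0.09    0.1877] yaw -65.04 tz [ 0.001 -0.001 -1.   ] j [-0.05  0.37  0.15  1.79 -0.06  0.99 -2.58] F [ 3.3 -1.2  6.7] T [-0.33 -0.97  0.14] w 0.369 40.0
units [-0.027  0.02  -0.132]
t 39.2 pos [ 0.5527 -0.0892  0.1878] yaw -63.09 tz [-0.001  0.    -1.   ] j [-0.04  0.36  0.14  1.79 -0.06  0.99 -2.55] F [ 0.1 -0.4 -0.4] T [0.19 0.05 0.01] w 0.552 0.0
grip face pitch(deg, + = top to +x) 2.2 axis x at tcp z 0.5554 97
171 [ 0.566 -0.09   0.166] ; 173 [ 0.572 -0.088  0.164] ; 175 [ 0.561 -0.086  0.149] ; 177 [ 0.561 -0.087  0.142] ; 179 [ 0.561 -0.087  0.136] ; 181 [ 0.561 -0.088  0.129] ; 183 [ 0.564 -0.09   0.125] ; 185 [ 0.571 -0.089  0.125] ; 187 [ 0.579 -0.089  0.124] ; 189 [ 0.578 -0.089  0.118] ; 191 [ 0.579 -0.089  0.111] ; 193 [ 0.579 -0.089  0.105] ; 195 [ 0.579 -0.089  0.098] ; 197 [ 0.579 -0.088  0.091] ; 199 [ 0.579 -0.088  0.084] ; 201 [ 0.58  -0.087  0.078] ; 203 [ 0.565 -0.084  0.057] ; 
160 z0.199 y -0.107..-0.093 mid -0.1001 x 0.568
162 z0.206 y -0.107..-0.064 mid -0.0855 x 0.582
164 z0.203 y -0.107..-0.066 mid -0.0866 x 0.586
166 z0.200 y -0.107..-
[... 189 characters left out ...]
..-0.079 mid -0.0871 x 0.572
176 z0.146 y -0.102..-0.079 mid -0.0903 x 0.560
178 z0.125 y -0.116..-0.075 mid -0.0956 x 0.547
180 z0.125 y -0.116..-0.069 mid -0.0925 x 0.554
182 z0.125 y -0.116..-0.066 mid -0.0909 x 0.560
184 z0.124 y -0.116..-0.063 mid -0.0893 x 0.566
186 z0.123 y -0.115..-0.063 mid -0.0891 x 0.572
188 z0.118 y -0.115..-0.062 mid -0.0889 x 0.573
190 z0.110 y -0.116..-0.062 mid -0.0889 x 0.572
192 z0.104 y -0.114..-0.059 mid -0.0869 x 0.572
194 z0.097 y -0.117..-0.062 mid -0.0895 x 0.573
196 z0.090 y -0.114..-0.062 mid -0.0878 x 0.573
198 z0.086 y -0.107..-0.066 mid -0.0867 x 0.577
200 z0.081 y -0.102..-0.071 mid -0.0861 x 0.579
202 z0.057 y -0.093..-0.082 mid -0.0875 x 0.561
```

View pics/roll.png

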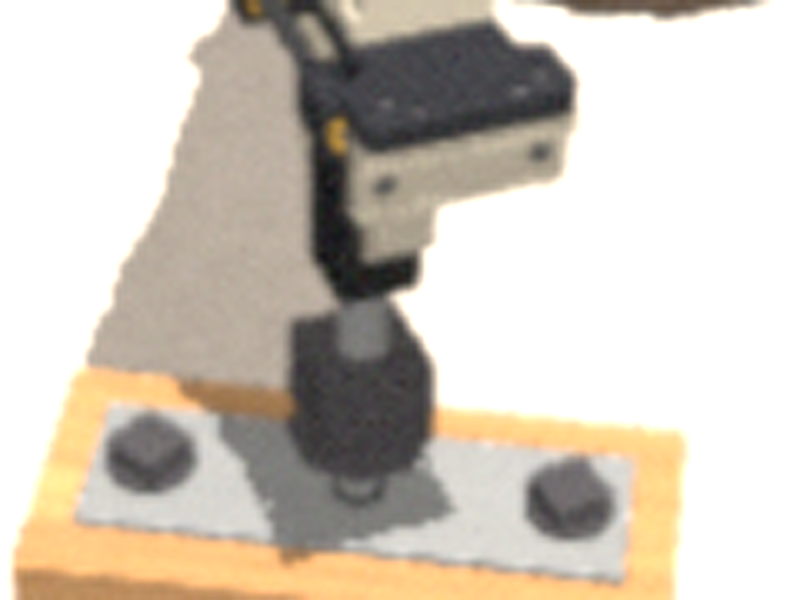

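The driver stands upright and fully down on the sunken head, with its shoulder at (360,345) and no gap under it. About 254° is done, so I back the open gripper a quarter turn and regrasp for the rest.

```bash
python3 -m creep '[[0,0,0,0,1],[0,0,0,0,1],[0,0,0,0,1],[0,0,0,-1,1],[0,0,0,-1,1],[0,0,0,-1,1],[0,0,0,-1,1],[0,0,0,-1,1],[0,0,0,-1,1],[0,0,0,-1,1],[0,0,0,-1,1],[0,0,0,-1,1]]' >/dev/null
python3 -m creep '[[0,0,0,-1,1],[0,0,0,-1,1],[0,0,0,-1,1],[0,0,0,-1,1],[0,0,0,-1,1],[0,0,0,-1,1],[0,0,0,-1,1],[0,0,0,-1,1],[0,0,0,-1,1],[0,0,0,-1,1],[0,0,0,-1,1],[0,0,0,-1,1]]' >/dev/null
python3 -m creep '[[0,0,0,-1,1],[0,0,0,0,0.6],[0,0,0,0,0.2],[0,0,0,0,0.2],[0,0,0,0,0.2],[0,0,0,0,0.2],[0,0,0,0,0.2],[0,0,0,0,0.2]]' 10 >/dev/null; python3 st.py .5525 -.089 .1878; python3 tilt.py
```

```text
t 43.3 pos [ 0.553  -0.0893  0.188 ] yaw 24.9 tz [-0. -0. -1.] j [ 0.21  0.38 -0.19  1.77  0.08  1.   -1.15] F [-1.1  0.2  0.5] T [0.02 0.01 0.04] w 0.379 9.8
units [-0.009 -0.012  0.006]
grip face pitch(deg, + = top to +x) -0.5 axis x at tcp z 0.5542 191
171 [ 0.565 -0.09   0.165] ; 173 [ 0.572 -0.087  0.164] ; 175 [ 0.561 -0.086  0.149] ; 177 [ 0.561 -0.087  0.143] ; 179 [ 0.561 -0.087  0.136] ; 181 [ 0.562 -0.088  0.13 ] ; 183 [ 0.564 -0.089  0.125] ; 185 [ 0.572 -0.089  0.125] ; 187 [ 0.578 -0.089  0.124] ; 189 [ 0.578 -0.089  0.118] ; 191 [ 0.579 -0.089  0.111] ; 193 [ 0.58  -0.089  0.106] ; 195 [ 0.579 -0.089  0.097] ; 197 [ 0.578 -0.089  0.09 ] ; 199 [ 0.58  -0.088  0.085] ; 201 [ 0.581 -0.086  0.079] ; 203 [ 0.565 -0.084  0.056] ;
```

```bash
python3 -m creep '[[0,0,0,0,0.2],[0,0,0,0,0.2],[0,0,0.005,1,0.2],[0,0,0.003,1,0.2],[0,0,0.003,1,0.2],[0,0,0.003,1,0.2],[0,0,0.003,1,0.2],[0,0,0.003,1,0.2],[0,0,0.003,1,0.2],[0,0,0,0,0.2]]' 35 >/dev/null; python3 st.py; python3 tilt.py|head -1
python3 -m creep '[[0,0,-0.003,-0.4,0.2],[0,0,0,0,0.55],[0,0,0,0,1],[0,0,0,0,1],[0,0,0,0,1],[0,0,0,0,1]]' >/dev/null; python3 st.py; python3 tilt.py
```

```text
t 44.6 pos [ 0.5532 -0.0891  0.1874] yaw -3.05 tz [ 0. -0. -1.] j [ 0.13  0.37 -0.09  1.78  0.04  0.99 -1.6 ] F [0.4 0.7 2.4] T [0.17 0.08 0.1 ] w 0.375 34.4
grip face pitch(deg, + = top to +x) -0.3 axis x at tcp z 0.5538 186
t 45.4 pos [ 0.553  -0.0893  0.1872] yaw -1.49 tz [-0. -0. -1.] j [ 0.13  0.37 -0.09  1.78  0.04  0.99 -1.57] F [ 0.5  0.1 -0.6] T [ 0.02 -0.05  0.04] w 0.867 0.0
grip face pitch(deg, + = top to +x) -0.3 axis x at tcp z 0.5536 181
172 [ 0.571 -0.092  0.166] ; 174 [ 0.57  -0.087  0.16 ] ; 176 [ 0.562 -0.086  0.146] ; 178 [ 0.561 -0.087  0.14 ] ; 180 [ 0.563 -0.088  0.135] ; 182 [ 0.562 -0.088  0.126] ; 184 [ 0.566 -0.089  0.124] ; 186 [ 0.574 -0.088  0.124] ; 188 [ 0.576 -0.089  0.119] ; 190 [ 0.576 -0.089  0.112] ; 192 [ 0.577 -0.089  0.106] ; 194 [ 0.576 -0.089  0.098] ; 196 [ 0.576 -0.089  0.091] ; 198 [ 0.579 -0.089  0.087] ; 200 [ 0.58  -0.09   0.081] ; 202 [ 0.562 -0.089  0.057] ;
```

```bash
python3 -m creep '[[0,0,-0.2,0,1],[0,0,-0.4,0,1],[0,0,-0.6,0,1],[0,0,-0.6,0,1],[0,0,-0.6,0,1],[0,0,0,0,1],[0,0,0,0,1]]' >/dev/null; python3 st.py
python3 - <<'E'
from h import *
d=grab('scene');Q=cloud(d)
for r in range(140,204,3):
    k=(np.abs(Q[r,:,0]-.56)<.06)&(np.abs(Q[r,:,1]+.089)<.035)&(Q[r,:,2]>.055)&(d['pixels'][r].mean(-1)<100)
    if k.sum()>2: q=Q[r][k];print(r,np.median(q,0).round(3),((q[:,1].min()+q[:,1].max())/2).round(4))
E
```

```text
t 46.325 pos [ 0.5528 -0.0893  0.2832] yaw -1.5 tz [ 0. -0. -1.] j [ 0.13  0.29 -0.09  1.64  0.03  1.21 -1.56] F [ 0.1 -0.9 -0.6] T [-0.04 -0.01  0.01] w 1.001 0.0
146 [ 0.549 -0.089  0.228] -0.0892
149 [ 0.561 -0.089  0.228] -0.089
152 [ 0.569 -0.088  0.226] -0.0882
155 [ 0.57  -0.088  0.217] -0.0878
158 [ 0.57  -0.088  0.208] -0.0877
161 [ 0.57  -0.088  0.2  ] -0.0875
164 [ 0.57  -0.087  0.191] -0.0874
167 [ 0.571 -0.088  0.182] -0.0885
170 [ 0.571 -0.088  0.173] -0.0881
173 [ 0.571 -0.088  0.164] -0.0882
176 [ 0.558 -0.092  0.144] -0.0945
179 [ 0.551 -0.089  0.125] -0.0901
182 [ 0.561 -0.088  0.125] -0.0888
185 [ 0.57  -0.089  0.124] -0.0888
188 [ 0.575 -0.088  0.118] -0.0883
191 [ 0.575 -0.088  0.108] -0.0913
194 [ 0.575 -0.087  0.097] -0.0882
197 [ 0.576 -0.088  0.088] -0.0887
200 [ 0.581 -0.086  0.082] -0.086
```

```bash
python3 -c "
from cell import sign_off
print(sign_off())"
```

```text
the job is handed in; nothing more can be done
None
```

I handed the job in at about 46 s: by depth measurements the screw is upright and about 6 mm in (three quarters of a turn), the released driver stands fully down on its head, and no move touched the jar, carton or hammer, but the judge's verdict was not shown.

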